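# Pin the wheel of a sack truck with a linch pin

## Robot

A 6-joint arm with a two-finger parallel gripper is mounted at the origin on the work surface. World frame = base frame: x ahead of the robot, y to its left, z up, the work surface at z = 0. Lengths are in m, angles in rad, forces in N, time in s.
With the tool pointing down it reaches from about 0.15 to 0.775 m from the base axis. Payload 6.1 kg.
Tool frame: the origin (TCP) lies at the very end of the fingers, on their centre line; the grasp point (between the pads) lies 19 mm behind it; x points along the fingers, y is the direction in which the jaws open and shut, and the axes are right-handed (so a half turn about x gives the same grasp; the last joint's range is limited). The gripper opens to 85 mm and grips with 20 to 120 N. Pads are 22 mm wide; open, the fingers measure 114 mm over their backs; the gripper's body (76 mm by 85 mm) begins 54 mm behind the grasp point. The pads swing forward as they close: fully open they stand 13 mm farther back than shut.
Start: joints at [-1.189, 0.126, -0.04, 1.405, 0, 1.571], TCP at [0.196, -0.487, 0.231] pointing down, gripper open.
Joint ranges: [-2.72, 2.72], [-0.95, 1.95], [-1.27, 1.35], [-1.78, 2.02], [-1.46, 1.47], [-3.14, 3.14]. Speed limits (rad/s): [2.39, 2.39, 3.01, 3.14, 3.14, 3.14].

## Interface

Orientations are given as a rotation vector (axis times angle).
In Python, from workcell import robot gives the robot as it stands.
- The arm moves only by the tool carry_out, never from a script. Its argument "plan" is a list of rows, each a list of 3 entries, a list of its own where there are three numbers: the shift along the tool's x, y, z in m, then the turn about the tool's x in rad, then the opening in per cent of the stroke, from 0 (shut) to 100 (fully open). A call has 1 to 10 rows; each row shifts and turns the commanded pose from where the row before left it, along the tool's axes as they then stand; what a row does not reach is not made up. A row lasts 1/8 s, in which the tool goes at most 62.5 mm and 10.7 degrees, less where a joint would pass 70% of its speed; a pose out of reach is approached as far as the arm can. A call is refused whole if a number of a shift passes 0.0625 or a number of a turn 0.188, either way. A call with a gripper value outside its range is refused whole. The fingers move at their own pace and stop on an object; "force" is the grip in N (left out, the last holds). Time passes only in rows, so rows that do not move let the fingers close. It gives the time, the measured TCP pose, the force and the opening at its end, in the units of the state.
- robot.get_obs(): the state, without advancing time (a new reading comes with each control period).
- robot.read_camera(name): name is "scene" or "top" or "wrist"; returns (picture, depth): 400x640x3 uint8, blue, green, red; 400x640 float32, m along the optical axis (not along the pixel's ray), 0 where there is no reading.
- robot.camera_info(name): a dict with "fov_y" (degrees; the focal length in pixels is half the picture's height over the tangent of half this angle, whatever the lens; pixels are square), "cx", "cy" (the principal point, pixels), "dist" ([k1, k2, p1, p2, k3] as OpenCV has them; the pictures are not rectified), "T" (4x4, takes a point from camera to world coordinates). Camera axes: x right, y down, z forward; pixel columns grow to the right and rows downward; lengths in m; the calibration is good to about 2 mm. A picture is of the moment at which its call begins: read the wrist's pose just before it. camera_info takes no time and is no camera call; for the wrist camera it gives the pose at the moment of the call.
- robot.hand_in(): hands the job in, once; it reports no verdict.
Trained networks look in the newest picture that a camera, given by its name, has taken for a name from the list of things; names that differ only in an ending like _2 or _b are one class to them, and where a whole thing is asked for, a point or a joint stands for the part that bears it (a point fixed in the world has none). Each returns a list of dicts, best first, with "score" (0 to 1); they miss things now and then, are a little off and sometimes report something else, mostly with a low value. They report only what shows in the picture. A call takes as long as a camera call.
- robot.search_frame(thing, camera): "at" ([x, y, z] in m, in world coordinates, good to about 4 mm: the middle of the surface that is visible of it).
The state is a dict: "clock": time; "q": joint angles; "qvel": joint speeds; "joint_efforts": joint torques, N m; "tool_pos": TCP position; "eef_rot": TCP orientation; "wrist_force": force on the tool from outside, world axes, zero at the start; "torque": the same for the moment, N m; "grip_width": finger opening in m.
Only numpy, scipy, OpenCV 4.12 (cv2) and the standard library are available. Lean on these libraries where they do the work, as an engineer would, in place of code of your own. Each camera call takes 0.05 s, during which the arm holds its last target.

## Task

The sack truck lying on the counter still needs its near wheel secured: take the linch pin (the pin with the wire loop) out of the wooden rack, push it from above fully home through the cross hole near the end of the axle, then swing its sprung loop out over the axle end and down until it snaps shut round the axle. Feel for the hole rather than forcing the pin, and meet the axle slowly, without knocks (under 40 N). Leave the other pins and everything else on the counter as they are, and let go at the end.

Things in the scene. Friction and masses are not known exactly. Their poses are not given: they have to be found in the camera images.
- pin: steel linch pin, 0.1 kg, upright in one of the rack's three holes. Its head is a steel block 12 mm (pin x) by 16 mm (pin y), carrying from 12 to 40 mm above the origin a black moulded grip with flat faces, 14 mm (x) by 18 mm (y). Origin: middle of the head's underside, on the shank's axis; z up. Home in the axle, its underside rests on the bar: origin 11 mm above the axle's centre line, +y (loop side) out along the axle.
- pin_tip (a point): lower end of the pin's round shank, 38 mm below pin's origin; same axes. The shank is 9.5 mm in diameter, its last 4.5 mm tapered to 6.4 mm. Home in the axle, the tip stands 15 mm clear below the bar.
- loop (a joint): the loop's hinge angle: 0 = open (level, sticking out to the pin's +y), 1.42 = shut (hanging down beside the shank). The hinge axis runs along the pin's x, 6 mm above pin's origin. An over-centre spring holds it open below 0.70 and snaps it shut above 0.70; about 3 N down on the far end starts it from open, fading to nothing at 0.70.
- loop_end (a point): far end of the wire loop (wire centre), 41 mm from the hinge axis. The loop is a ring of 4 mm wire, 38 mm inside, 46 mm outside. It shuts by swinging outside the axle's end face and down, the bar's end then standing inside the ring; this works only with the pin's +y pointing out along the axle.
- hub_face (a point): point on the axle's centre line at the outer face (washer) of the near wheel's hub, 92 mm above the counter; truck axes: z up, y out along the axle to its free end. The axle is a level round steel bar, 24 mm in diameter, clamped, not moving, with a flat milled along the top of its end, 11 mm above the centre line. Its 11 mm cross hole runs straight down through it (z). The end face is 14 mm beyond the hole's centre.
- axle_top (a point): point on the middle of the flat, 10 mm wide, along the axle's top, 36 mm out from hub_face, same axes, fixed to the truck: the middle of the stretch where the cross hole can be. How far the axle was drawn through is not measured: the hole's centre lies on the flat's middle line anywhere from 14 mm inward (-y) to 14 mm outward (+y) of this point.
- truck: small red sack truck lying face down on the counter, wheels up, fixed. Origin on the counter straight below hub_face, same axes; frame to -y, handle to +x. The near tyre is 140 mm in diameter and fills 12 to 50 mm inward (-y) of hub_face; hub and washer 38 mm in diameter. The far wheel, already pinned, is 0.38 m along -y.
- rack: wooden block, 200 x 62 x 46 mm, fixed, with three holes 12.5 mm in diameter and 43 mm deep, 60 mm apart along its x axis (the middle one at its centre). Origin under its centre. The three pins stand in the holes with their shoulders on its top.
- clevis_pin: another pin of the rack: plain 9.5 mm shank, flat round head 19 mm across and 5 mm thick, no loop; leave it. Origin in the middle of the head's underside.
- bent_pin: another pin of the rack: plain 9.5 mm shank whose top is bent over into a 40 mm side handle, no loop; leave it. Origin at the collar's underside.
- grease_jar: white jar with a red cap, 64 mm across, 75 mm tall; leave it. Origin under its middle.
- paint_tin: tin, 90 mm across, 110 mm tall; leave it. Origin under its middle.
- spanner: steel spanner, 200 mm long, lying along its x axis; leave it.
- driver: screwdriver, 200 mm long, lying along its x axis; leave it.
- tape: yellow tape measure, 62 x 34 x 60 mm; leave it. Origin under its middle.
- washer_a: steel washer, 38 mm across, 4 mm thick, lying flat; leave it.
- washer_b: the same as washer_a.

How it is judged:
By the outcome, as a careful person would: the job done as asked, in the order asked, and still so for the second after the job is handed in, with the robot touching nothing.
It also fails if it takes over 58 s, if anything falls off the work surface, if the arm or the gripper's body presses on something with over 40 N, if the wrist force passes 120 N, or if a joint passes its speed limit or range.

## Working session

There is one attempt and no reset: what is moved stays moved. The work goes in short steps, Python scripts to look and compute and a tool call to move; the robot and the scene stay as the last step left them, time stands still between calls to the robot, and variables do not carry over. Pictures are saved under pics/ and viewed, and the job is handed in when it is done.

Besides the shell and the picture viewer there is one more tool, called after "Call:" by a JSON object that holds its "op" and its "data", one argument or row to a line. carry_out: Moves the arm, as the interface text tells. Its arguments: {"type":"object","properties":{"plan":{"type":"array","items":{"type":"array"}},"force":{"type":"number"}},"required":["plan"]}

```bash
ls; mkdir -p pics
cat > h.py <<'E'
import numpy as np,cv2
from workcell import robot
from scipy.spatial.transform import Rotation as R
np.set_printoptions(precision=4,suppress=True)
def K(ci,h=400):
    f=h/2/np.tan(np.radians(ci['fov_y'])/2)
    return np.array([[f,0,ci['cx']],[0,f,ci['cy']],[0,0,1.]])
def world(ci,u,v,d):
    p=cv2.undistortPoints(np.array([[[u,v]]],float),K(ci),np.array(ci['dist'],float))[0,0]
    c=np.array([p[0]*d,p[1]*d,d,1]); return (np.array(ci['T'])@c)[:3]
def cloud(ci,dep):
    h,w=dep.shape; uu,vv=np.meshgrid(np.arange(w),np.arange(h))
    p=cv2.undistortPoints(np.stack([uu,vv],-1).reshape(-1,1,2).astype(float),K(ci),np.array(ci['dist'],float)).reshape(h,w,2)
    c=np.concatenate([p*dep[...,None],dep[...,None]],-1); T=np.array(ci['T'])
    return c@T[:3,:3].T+T[:3,3]
def proj(ci,P):
    T=np.linalg.inv(np.array(ci['T'])); 
    r,_=cv2.Rodrigues(T[:3,:3])
    return cv2.projectPoints(np.array(P,float).reshape(-1,1,3),r,T[:3,3],K(ci),np.array(ci['dist'],float))[0].reshape(-1,2)
def shot(n,f):
    ci=robot.camera_info(n); im,d=robot.read_camera(n); cv2.imwrite('pics/'+f+'.png',im); np.savez('pics/'+f+'.npz',im=im,d=d,T=ci['T'],ci=np.array([ci],dtype=object)); return ci,im,d
def load(f):
    z=np.load('pics/'+f+'.npz',allow_pickle=True); return z['ci'][0],z['im'],z['d']
E
python3 - <<'E'
from h import *
print(robot.get_obs())
for n in ['scene','top','wrist']:
    ci,im,d=shot(n,n+'0'); print(n,ci)
for t in ['pin','axle_top','hub_face','rack','truck','clevis_pin','bent_pin','loop_end','grease_jar','paint_tin','tape']:
    for n in ['top','scene']:
        print(t,n,[(round(r['score'],2),np.array(r['at'])) for r in robot.search_frame(t,n)[:3]])
E
```

```text
pics
{'clock': 0.0, 'q': array([-1.189 ,  0.1264, -0.0406,  1.4054, -0.    ,  1.5708]), 'qvel': array([ 0.0009, -0.0008, -0.0001, -0.0009,  0.0004,  0.0013]), 'joint_efforts': array([ -0.0012, -43.5915,  35.2923,   0.0172,  -0.0002,   0.    ]), 'tool_pos': array([ 0.1955, -0.4868,  0.2305]), 'eef_rot': array([ 2.0127,  0.3906, -2.0134]), 'wrist_force': array([ 0.3372, -0.5257, -0.0902]), 'torque': array([-0.0375,  0.0021, -0.0287]), 'grip_width': 0.08556322005577047}
scene {'fov_y': 42.46537878915318, 'cx': 324.7874304238947, 'cy': 200.03881731831314, 'dist': array([-0.1095,  0.    ,  0.    ,  0.    ,  0.    ]), 'T': array([[-0.0034,  0.6421, -0.7666,  1.7   ],
       [ 0.9999, -0.0096, -0.0125,  0.189 ],
       [-0.0154, -0.7666, -0.642 ,  1.0126],
       [ 0.    ,  0.    ,  0.    ,  1.    ]])}
top {'fov_y': 42.83935337281551, 'cx': 321.05467024337463, 'cy': 200.36565060421722, 'dist': array([0.0014, 0.    , 0.    , 0.    , 0.    ]), 'T': array([[-0.0251, -0.9894,  0.1431,  0.3919],
       [-0.9997,  0.024 , -0.0092,  0.1907],
       [ 0.0057, -0.1433, -0.9897,  1.2353],
       [ 0.
[... 1070 characters left out ...]
])), (0.68, array([0.3631, 0.1428, 0.0048]))]
truck scene [(0.93, array([ 0.6317, -0.1676,  0.0291]))]
clevis_pin top [(0.49, array([0.5259, 0.3108, 0.0533]))]
clevis_pin scene []
bent_pin top [(0.54, array([0.4647, 0.3279, 0.0671]))]
bent_pin scene [(0.65, array([0.592 , 0.318 , 0.0619]))]
loop_end top []
loop_end scene []
grease_jar top [(0.63, array([0.7458, 0.2547, 0.0749]))]
grease_jar scene [(0.68, array([0.7794, 0.2654, 0.0502]))]
paint_tin top [(0.72, array([0.7032, 0.3503, 0.1113]))]
paint_tin scene [(0.83, array([0.746 , 0.3544, 0.0835]))]
tape top [(0.69, array([0.4256, 0.473 , 0.0576])), (0.52, array([0.3809, 0.1855, 0.0055]))]
tape scene [(0.75, array([0.4605, 0.4726, 0.0506]))]
```

View pics/top0.png

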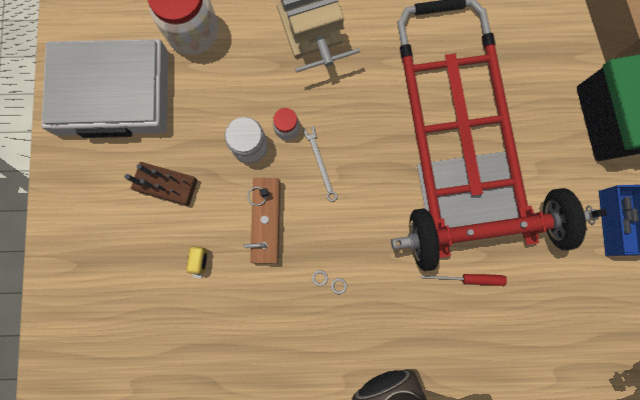

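View pics/scene0.png

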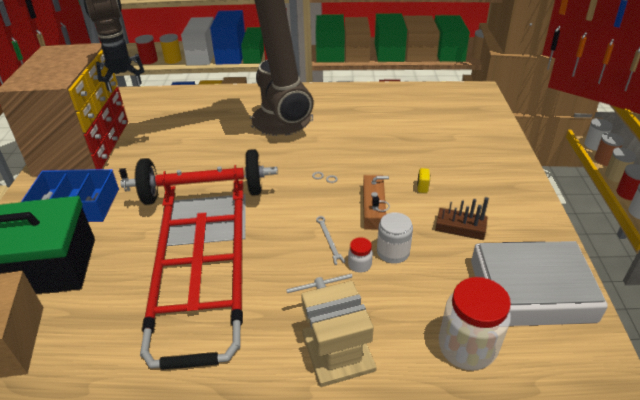

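View pics/wrist0.png

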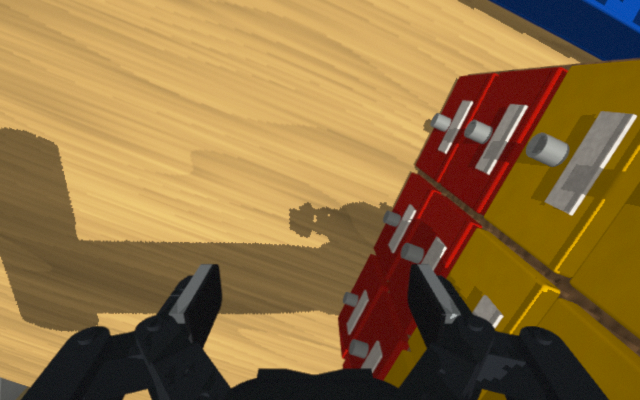

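Run:
```python
from h import *
for f,(x0,y0,x1,y1) in {'top0':(120,60,320,260),'scene0':(330,120,530,320)}.items():
    im=load(f)[1][y0:y1,x0:x1]; cv2.imwrite('pics/'+f+'c.png',cv2.resize(im,None,fx=3,fy=3,interpolation=cv2.INTER_CUBIC))
```

```text
(no output)
```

View crop.

Run:
```python
from h import *
ci,im,d=load('top0')
a=cv2.resize(im[170:280,225:305],None,fx=5,fy=5,interpolation=cv2.INTER_CUBIC)
b=cv2.resize(im[200:290,380:460],None,fx=5,fy=5,interpolation=cv2.INTER_CUBIC)
c=np.zeros((550,800,3),np.uint8); c[:550,:400]=a; c[:450,400:]=b
cv2.imwrite('pics/tc.png',c)
P=cloud(ci,d)
for n,(u0,v0,u1,v1) in {'rackpin':(255,190,272,206),'axle':(388,236,416,250)}.items():
    print(n); print((P[v0:v1,u0:u1,2][::1]*1000).astype(int))
ci,im,d=load('scene0')
a=cv2.resize(im[165:235,350:410],None,fx=6,fy=6,interpolation=cv2.INTER_CUBIC)
b=cv2.resize(im[145:205,235:290],None,fx=6,fy=6,interpolation=cv2.INTER_CUBIC)
c=np.zeros((420,700,3),np.uint8); c[:420,:360]=a; c[:360,365:695]=b
cv2.imwrite('pics/sc.png',c)
```

```text
rackpin
[[  49   50   48   48   48   84   86   88   88   90   88   87   86   44
    44   46   47]
 [  46   45   44   50   43   88   85   84   83   82   83   82   88   75
    43   39   44]
 [  46   45   49   47   46   83   87   84   89   86   89   87   87   85
    47   46   47]
 [  43   47   46   45   46   84   85   84   84   86   82   85   86   86
    45   48   46]
 [  48   45   48   43   46   46   88   89   84   85   88   88   85   75
    62   43   47]
 [  48   45   47   46   46   48   82   84   82   81   76   71   73   65
    63   49   46]
 [  48   44   43   47   45   43   49   75   72   69   63   61   52   50
    48   47   44]
 [  46   43   45   41   46   48   43   45   53   49   52   57   50   45
    46   42   46]
 [  47   43   45   44   48   43   44   46   45   46   57   53   45   45
    40   45   47]
 [  42   47   46   47   45   44   46   46   46   45   56   52   40   46
    46   43   46]
 [  43   51   45   49   46   43   49   44   44   56   54   47   46   44
    42   47   49]
 [  46   51   47   45   47   48   47   46   54   53   51   47   43   48
    44   45   46]
 [  46   48 
[... 1684 characters left out ...]
2  104  103  103  100  106    3    0  102  105
   107  101   99  107  104  103  103  101   98  103  107  105  112  106]
 [   1   -4    4    1   90  102  103  105  103  106  107  100   99  101
   103   98  102  103   96  101   98  102   96  100  108  109  104  103]
 [   0    1   -2    0   84  102  103   99  102  100  101  101   96   98
    95   96   95   97   96   95   95    2   77   94  100  104  103  103]
 [   3    1    0    5   88   94  100   98   98   99  102   93   94   93
     4    3   -4    2    2   -2    1    3    0   90  101  100   99   98]
 [  -6    3    0    4    1   97    0    1   -1    1    7    0    3   -4
     1    3    4   -1    0    0    0   -2    3   85   97   50    2   50]]
```

View pics/tc.png

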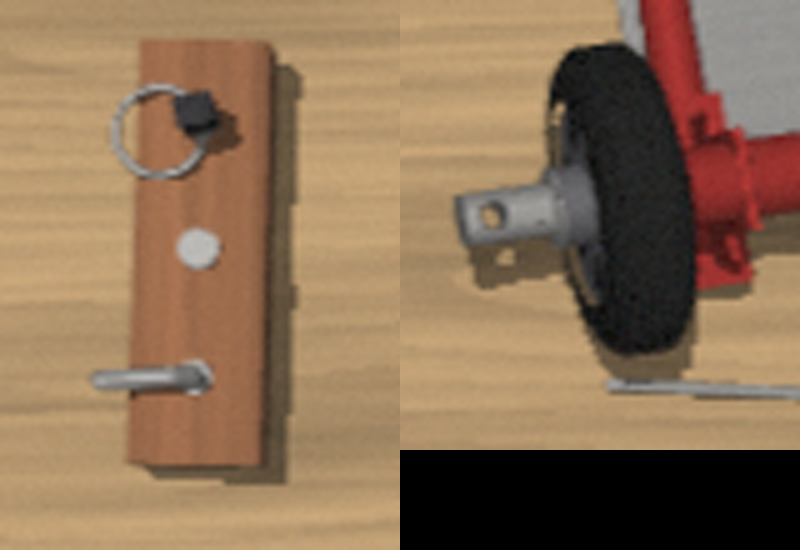

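View pics/sc.png

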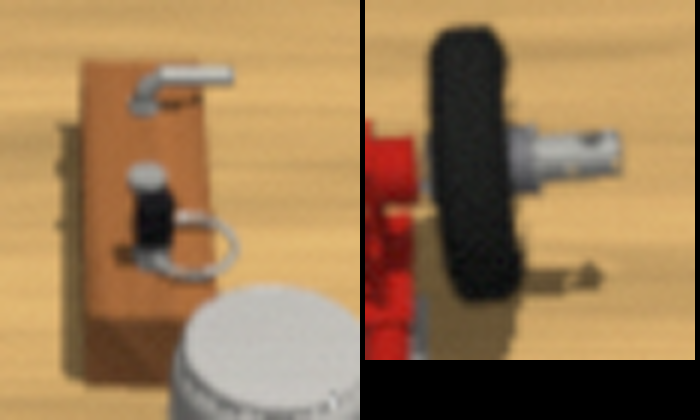

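Run:
```python
from h import *
o=robot.get_obs(); print(R.from_rotvec(o['eef_rot']).as_matrix())
def ray(ci,u,v,z):
    a=world(ci,u,v,1.0); c=np.array(ci['T'])[:3,3]; return c+(a-c)*(z-c[2])/(a[2]-c[2])
ci,im,d=load('top0')
# bar fit
P=cloud(ci,d); Q=P[234:252,386:425].reshape(-1,3)
Q=Q[(Q[:,2]>.097)&(Q[:,2]<.110)]
print(len(Q),Q[:,:2].min(0),Q[:,:2].max(0))
print('hole top',ray(ci,398.4,243,.103),'bar end mid',ray(ci,391.6,244,.103))
print('hub mid px 412,241',ray(ci,412,241.5,.103))
print('pin top',ray(ci,263.8,192.4,.086), 'ringcentre',ray(ci,256.5,196.3,.052),'clevis',ray(ci,264.6,219.8,.051))
for u,v in [(253,178),(278.5,178),(277,262.5),(251,262.5)]: print('rackc',ray(ci,u,v,.046))
# dark segmentation of grip
g=im.max(2); m=(g[185:205,255:275]<60); print(g[185:205,258:273])
```

```text
[[ 0.      0.3726 -0.928 ]
 [-0.     -0.928  -0.3726]
 [-1.      0.     -0.    ]]
256 [ 0.437 -0.036] [0.4755 0.025 ]
hole top [0.4559 0.011  0.103 ] bar end mid [0.4541 0.0262 0.103 ]
hub mid px 412,241 [ 0.4585 -0.0194  0.103 ]
pin top [0.5797 0.3101 0.086 ] ringcentre [0.5764 0.3308 0.052 ] clevis [0.5206 0.3125 0.051 ]
rackc [0.6214 0.3395 0.046 ]
rackc [0.6199 0.2791 0.046 ]
rackc [0.4211 0.2852 0.046 ]
rackc [0.4226 0.3454 0.046 ]
[[160 162 165 158 153 150 150 151 154 155 156 151 153 154 159]
 [163 164 160 158 151 150 151 151 155 158 153 151 152 154 157]
 [164 150 140 149 148 147 142 147 150 156 156 151 154 156 157]
 [108 120 148 143 121 110  89  91  89 134 154 150 150 154 159]
 [157 122  71  75  58  55  58  60  53 111 150 149 152 156 156]
 [145 102  61  60  56  60  58  57  58  70 117 152 153 153 158]
 [162 129  55  60  58  60  61  57  56  51 109 141 150 153 158]
 [162 129  67  63  63  61  61  59  58  45  59  76 112 148 153]
 [163 143  91  63  62  64  61  60  53  48  50  71  78  78 124]
 [160 142  92  62  58  56  58  52  37  19  36  65  79  81 122]
 [163 152 119  72  29  25  26  29  29  31  51  69  77  81 122]
 [161 166 163 124  46  37  39  50  57  66  71  77  80  78 118]
 [161 165 163 142 111  77  74  80  80  79  83  78  80  83  80]
 [164 166 164 154 157 131  91  86  80  84  75  79  80  80  88]
 [161 167 163 155 152 146 118  83  78  86  84  84  94  95 131]
 [161 168 167 160 153 149 134 104  88 100  95 124 155 156 157]
 [162 166 168 164 146 150 130  88 135 160 154 153 153 151 159]
 [164 163 164 157 157 142  88 124 162 162 156 154 153 154 155]
 [161 151 134 159 150  86  88 130 161 163 157 151 153 156 158]
 [158 175 151 107  85  96 125 156 162 161 157 150 153 157 158]]
```

```bash
cat >> h.py <<'E'
def ray(ci,u,v,z):
    a=world(ci,u,v,1.0); c=np.array(ci['T'])[:3,3]; return c+(a-c)*(z-c[2])/(a[2]-c[2])
def yaw(rv): 
    m=R.from_rotvec(rv).as_matrix(); return np.arctan2(m[1,1],m[0,1])
def gen(p0,psi0,p1,psi1,n,op,nd=4):
    """n rows from p0,psi0 to p1,psi1"""
    p=np.array(p0,float); psi=psi0; rows=[]
    for i in range(n):
        tgt=np.array(p0)+(np.array(p1)-p0)*(i+1)/n; dt=-( (psi0+(psi1-psi0)*(i+1)/n)-psi)
        ax=np.array([[0,0,-1],[np.cos(psi),np.sin(psi),0],[np.sin(psi),-np.cos(psi),0]])
        s=np.round(ax@(tgt-p),nd); t=round(dt,3)
        p=p+ax.T@s; psi-=t; rows.append([s.tolist(),t,op])
    print(str(rows).replace(' ','')); print('end',p,psi,np.linalg.norm((np.array(p1)-p0)/n)); return p,psi
E
python3 - <<'E'
from h import *
o=robot.get_obs()
gen([.1955,-.4868,.2305],yaw(o['eef_rot']),[.456,.02,.235],np.radians(8),10,100,3)
E
```

```text
[[[-0.0,-0.037,-0.043],np.float64(-0.133),100],[[-0.001,-0.032,-0.048],np.float64(-0.133),100],[[-0.0,-0.024,-0.051],np.float64(-0.133),100],[[-0.001,-0.018,-0.054],np.float64(-0.132),100],[[-0.0,-0.01,-0.056],np.float64(-0.133),100],[[-0.001,-0.003,-0.057],np.float64(-0.133),100],[[-0.0,0.005,-0.057],np.float64(-0.133),100],[[-0.001,0.012,-0.056],np.float64(-0.133),100],[[-0.0,0.019,-0.053],np.float64(-0.133),100],[[-0.0,0.027,-0.051],np.float64(-0.133),100]]
end [0.4563 0.0202 0.2345] 0.1399757843992514 0.056984799727646675
```

Call:
{"op": "carry_out", "data": {
  "plan": [
    [[0,-0.037,-0.043],-0.133,60],
    [[-0.001,-0.032,-0.048],-0.133,60],
    [[0,-0.024,-0.051],-0.133,60],
    [[-0.001,-0.018,-0.054],-0.132,60],
    [[0,-0.01,-0.056],-0.133,60],
    [[-0.001,-0.003,-0.057],-0.133,60],
    [[0,0.005,-0.057],-0.133,60],
    [[-0.001,0.012,-0.056],-0.133,60],
    [[0,0.019,-0.053],-0.133,60],
    [[0,0.027,-0.051],-0.133,60]
  ],
  "force": 50
}}

```text
clock: 2.5
tool_pos: [0.457, 0.0217, 0.2356]
eef_rot: [1.102, 1.273, -1.101]
wrist_force: [1.3, -1.4, 0.2]
grip_width: 0.0514
```

Call:
{"op": "carry_out", "data": {
  "plan": [
    [[0,0,0],0,60],
    [[0,0,0],0,60]
  ]
}}

```text
clock: 2.75
tool_pos: [0.4562, 0.0199, 0.2352]
eef_rot: [1.105, 1.273, -1.106]
wrist_force: [-0.5, 0.0, 0.1]
grip_width: 0.0509
```

Run:
```python
from h import *
o=robot.get_obs(); print(o['clock'],o['tool_pos'],yaw(o['eef_rot']),o['qvel'])
ci,im,d=shot('wrist','w1')
```

```text
2.75 [0.4562 0.0199 0.2352] 0.14028635312269583 [-0.0307 -0.0123 -0.0083  0.0021  0.0011  0.0002]
```

View pics/w1.png

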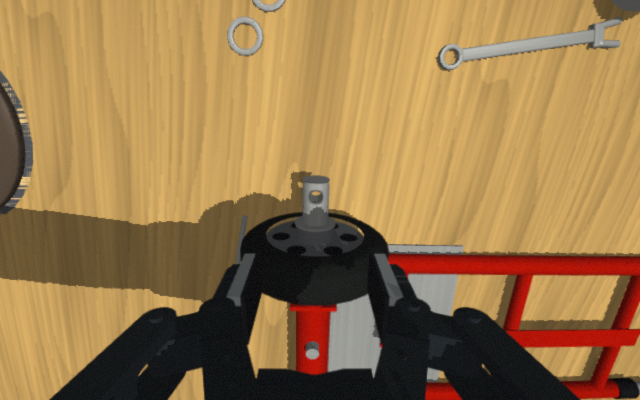

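Run:
```python
from h import *
ci,im,d=load('w1')
cv2.imwrite('pics/w1c.png',cv2.resize(im[165:245,270:365],None,fx=7,fy=7,interpolation=cv2.INTER_CUBIC))
P=cloud(ci,d)
print((P[172:232:2,298:336:2,2]*1000).astype(int))
```

```text
[[  0   0   0   0   0   0   0   0   0   0   0   0   0  -1   0   0   0   0
    0]
 [  0  -1   0   0   0   0   0   0   0   0   0   1   0   0   0   0   0   0
    0]
 [ -1   0   0   0  85  85  84  85  84  84  84  83  83  84   0   0   0  -1
    1]
 [  0   0   0  92  92  92  92  91  91  91  92  92  91  90  91  90  -1   0
    0]
 [  0   0   1  98  99 100  99  99  99  98  97  98  98  99  97  97   0   0
    1]
 [ -1   0   0  98  99 102 101 102 103 101 103 103 101 102 100   0   0   0
    0]
 [  0   0   0  97 100 101 103 103 102 102 102 102 102 102  99  97   0   0
    0]
 [  0   0   0  97  99 100 102 103 103 103 103 103 103 101 100  97   0   0
    0]
 [  0   0   1  98 101 101 103 103 103 102 102 103 102 100 100  96   0   0
   -1]
 [  0   0   0  99  99 102 102 102 103 102 103 102 102 102 100  97   0   0
    0]
 [  0   1   0  99 101 102 103   1   1   0   1 103 102 100  99  96   0   1
    0]
 [  0   0   0  98 101 100  87  80   0   0   0  83 102 101  99  96   0   0
    0]
 [ -1   0   0  98 100 101  92  86  84  84  86  88 103 100  99  96  -1   1
   -1]
 [  0   0   0  97 100 101  99  93  91  91  91  
[... 630 characters left out ...]
 103 101 103 103 103 100 100  99  40  40  40
   41]
 [ 49  79  80  98  99 101 103 103 102 103 103 102 103 100  99  77  48  47
   47]
 [ 86  84  86  98 100 101 102 102 102 102 103 103 102 101  98  84  82  83
    0]
 [ 90  91  91  98 100 101 103 102 103 103 102 103 102 100  99  89  88  90
   89]
 [ 96  95  96  99 100 102 103 102 102 103 102 102 100 100  98  92  93  93
  377]
 [100  99 100 100 100 102 103 103 103 103 103 102 102 100  98  98  98  99
   99]
 [102 104 104 103 103 103 104 103 104 104 104 104 103 102 102 102 103 103
   98]
 [100 105 108 109 109 377 109 107 108 108 108 107 107 108 107 105 104  99
   70]
 [100 104 105 106 109 109 110 112 110 111 110 110 108 110 108 106 102  98
   74]]
```

View pics/w1c.png

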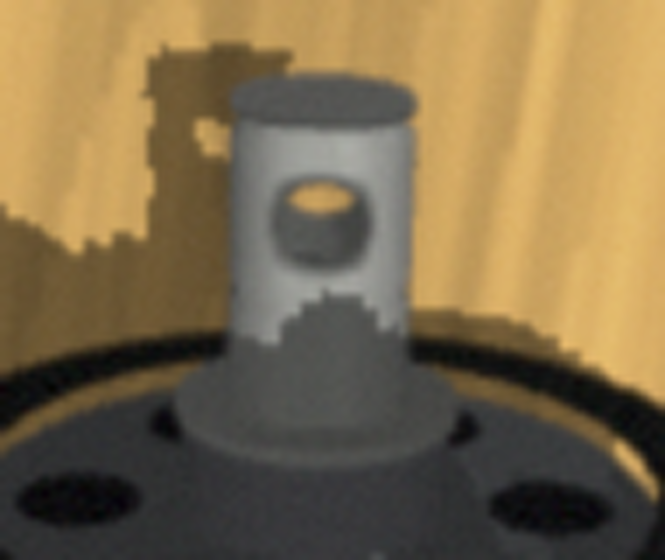

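Run:
```python
from h import *
ci,im,d=load('w1'); P=cloud(ci,d)
f=lambda x,y:(270+x/7-.43,165+y/7-.43)
print('hole',ray(ci,*f(322.5,222),.103))
# silhouette at height of axis plane ~ .092
Q=P[180:222,296:340].reshape(-1,3); Q=Q[(Q[:,2]>.09)&(Q[:,2]<.106)]
# fit cylinder axis: x = a + b*y minimising via robust symmetric: use PCA
from scipy.optimize import least_squares
Q2=Q[(Q[:,2]<.1015)]  # shoulders
def res(p):
    psi=p[1]; n=np.array([np.cos(psi),np.sin(psi)]); dd=(Q2[:,:2]-[.456,0])@n-p[0]
    return np.hypot(dd,Q2[:,2]-p[2])-.012
r=least_squares(res,[0,.1,.092],loss='soft_l1',f_scale=.001); print(r.x,np.std(r.fun),len(Q2))
psi=r.x[1]; n=np.array([np.cos(psi),np.sin(psi)]); print('axis pt at y=0',.456+r.x[0]/n[0],'axis dir',-n[1],n[0])
h=ray(ci,*f(322.5,222),.103); print('hole offset from axis', (h[:2]-[.456,0])@n-r.x[0])
# end
a=np.array([-n[1],n[0]]); s=Q[:,:2]@a; print('end s',np.percentile(s,[99,99.8]),'hole s',h[:2]@a)
```

```text
hole [0.4577 0.0133 0.103 ]
[0.0032 0.117  0.0914] 0.0023753009782755377 505
axis pt at y=0 0.4591719206162634 axis dir -0.11671270019041374 0.993165719109486
hole offset from axis 0.00012628113326545272
end s [-0.0265 -0.0262] hole s -0.04018746919293862
```

Run:
```python
from h import *
gen([.4562,.0199,.2352],.1403,[.582,.31,.20],np.radians(13),7,60,3)
```

```text
[[[0.005,0.024,-0.039],np.float64(-0.012),60],[[0.005,0.024,-0.038],np.float64(-0.013),60],[[0.005,0.024,-0.038],np.float64(-0.012),60],[[0.005,0.025,-0.037],np.float64(-0.012),60],[[0.005,0.026,-0.038],np.float64(-0.013),60],[[0.005,0.026,-0.037],np.float64(-0.012),60],[[0.005,0.026,-0.036],np.float64(-0.013),60]]
end [0.5821 0.3097 0.2002] 0.22730000000000009 0.045450733587847285
```

Call:
{"op": "carry_out", "data": {
  "plan": [
    [[0.005,0.024,-0.039],-0.012,60],
    [[0.005,0.024,-0.038],-0.013,60],
    [[0.005,0.024,-0.038],-0.012,60],
    [[0.005,0.025,-0.037],-0.012,60],
    [[0.005,0.026,-0.038],-0.013,60],
    [[0.005,0.026,-0.037],-0.012,60],
    [[0.005,0.026,-0.036],-0.013,60],
    [[0,0,0],0,50],
    [[0,0,0],0,50],
    [[0,0,0],0,50]
  ]
}}

```text
clock: 4.05
tool_pos: [0.5825, 0.3079, 0.2011]
eef_rot: [1.042, 1.307, -1.041]
wrist_force: [-0.0, -0.0, 0.5]
grip_width: 0.0427
```

Run:
```python
from h import *
o=robot.get_obs(); print(o['clock'],o['tool_pos'],yaw(o['eef_rot']),o['qvel'])
ci,im,d=shot('wrist','w2')
cv2.imwrite('pics/w2c.png',cv2.resize(im[120:260,250:390],None,fx=4,fy=4,interpolation=cv2.INTER_CUBIC))
```

```text
4.05 [0.5825 0.3079 0.2011] 0.22484031231041474 [ 0.004  -0.0016  0.0013  0.0005  0.001  -0.0006]
```

View pics/w2.png

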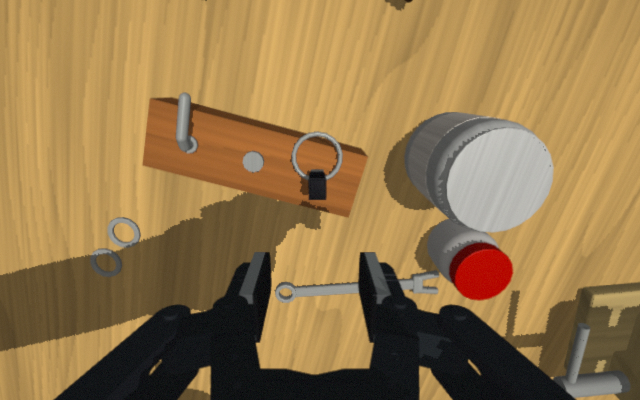

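View pics/w2c.png

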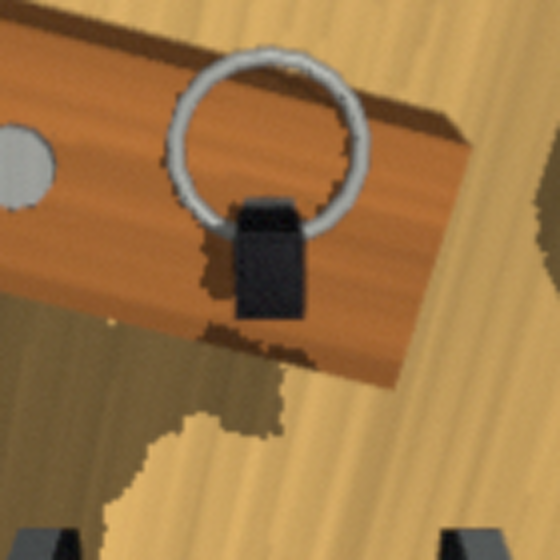

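Run:
```python
from h import *
ci,im,d=load('w2'); P=cloud(ci,d)
f=lambda x,y:(250+x/4-.4,120+y/4-.4)
t=[ray(ci,*f(*p),.086) for p in [(235,230),(303.5,230),(304.5,318),(236,319)]]
print(np.array(t),'mean',np.mean(t,0)); t=np.array(t)
print('x len',np.linalg.norm(t[1]-t[0]),np.linalg.norm(t[3]-t[2]),'y',np.linalg.norm(t[0]-t[3]))
for a,b in [(0,1),(3,2),(3,0),(2,1)]: v=t[b]-t[a]; print(np.arctan2(v[1],v[0]))
rc=ray(ci,*f(268,143),.052); print('ring',rc); v=rc-t.mean(0); print('dir',np.arctan2(v[1],v[0])-np.pi/2,np.hypot(*v[:2]))
u0,v0=map(int,f(250,240)); u1,v1=map(int,f(290,305))
Q=P[v0:v1,u0:u1].reshape(-1,3); print('top z',np.median(Q,0))
m=(np.abs(P[...,2]-.086)<.006); m[:, :300]=0;m[:,335:]=0;m[:150]=0;m[220:]=0; print(P[m].mean(0),m.sum())
c,s,a=cv2.minAreaRect(P[m][:,:2].astype(np.float32)*1000); print(c,s,a)
```

```text
[[0.5741 0.3214 0.086 ]
 [0.5876 0.3245 0.086 ]
 [0.5921 0.3063 0.086 ]
 [0.5784 0.303  0.086 ]] mean [0.583  0.3138 0.086 ]
x len 0.013815432960484696 0.014124573643353969 y 0.018906681889815688
0.2242732427918535
0.2395399571631202
1.800385168955101
1.8168947486023304
ring [0.5783 0.3339 0.052 ]
dir 0.23188421400608883 0.020685686038818703
top z [0.5823 0.3153 0.0859]
[0.5831 0.3139 0.0857] 394
(583.5137939453125, 313.4855041503906) (13.930420875549316, 18.715662002563477) 12.583723068237305
```

Run:
```python
from h import *
p,s=gen([.5825,.3079,.2011],.2248,[.582,.313,.105],.232,4,50)
gen(p,s,[.582,.313,.0585],.232,4,50)
```

```text
[[[0.024,0.0002,-0.0013],-0.002,50],[[0.0241,0.0001,-0.0012],-0.002,50],[[0.024,0.0002,-0.0013],-0.001,50],[[0.024,0.0002,-0.0013],-0.002,50]]
end [0.582 0.313 0.105] 0.2318 0.024059132881298944
[[[0.0116,-0.0,0.0],-0.0,50],[[0.0117,-0.0,0.0],-0.0,50],[[0.0116,-0.0,0.0],-0.0,50],[[0.0116,-0.0,0.0],-0.0,50]]
end [0.582  0.313  0.0585] 0.2318 0.011625004528771118
```

Call:
{"op": "carry_out", "data": {
  "plan": [
    [[0.024,0.0002,-0.0013],-0.002,50],
    [[0.024,0.0002,-0.0013],-0.002,50],
    [[0.024,0.0002,-0.0013],-0.002,50],
    [[0.024,0.0002,-0.0013],-0.001,50],
    [[0.0117,0,0],0,50],
    [[0.0117,0,0],0,50],
    [[0.0116,0,0],0,50],
    [[0.0115,0,0],0,50],
    [[0,0,0],0,50],
    [[0,0,0],0,50]
  ]
}}

```text
clock: 5.35
tool_pos: [0.5822, 0.315, 0.0581]
eef_rot: [1.035, 1.311, -1.035]
wrist_force: [0.1, 0.0, 0.0]
grip_width: 0.0425
```

Run:
```python
from h import *
o=robot.get_obs(); print(o['clock'],o['tool_pos'],yaw(o['eef_rot']),o['wrist_force'],o['grip_width'])
ci,im,d=shot('wrist','w3')
```

```text
5.35 [0.5822 0.315  0.0581] 0.23402676138329107 [0.1305 0.0221 0.0019] 0.04251728054040262
```

View pics/w3.png

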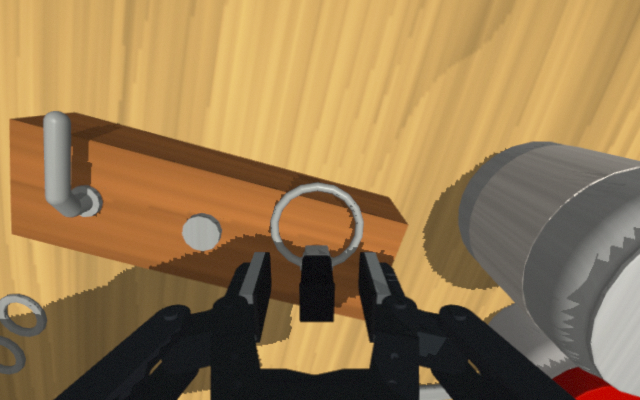

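Call:
{"op": "carry_out", "data": {
  "plan": [
    [[0,0,0],0,20],
    [[0,0,0],0,10],
    [[0,0,0],0,10],
    [[0,0,0],0,5],
    [[0,0,0],0,5],
    [[0,0,0],0,5]
  ],
  "force": 50
}}

```text
clock: 6.15
tool_pos: [0.5823, 0.315, 0.0583]
eef_rot: [1.036, 1.311, -1.034]
wrist_force: [-0.6, -0.0, 5.4]
grip_width: 0.0128
```

Run:
```python
from h import *
o=robot.get_obs(); print(o['clock'],o['tool_pos'],yaw(o['eef_rot']),o['wrist_force'],o['torque'],o['grip_width'])
ci,im,d=shot('wrist','w4')
```

```text
6.15 [0.5823 0.315  0.0583] 0.23403392097058354 [-0.5774 -0.0469  5.3956] [-0.0095  0.0287 -0.0011] 0.012812417153822983
```

View pics/w4.png

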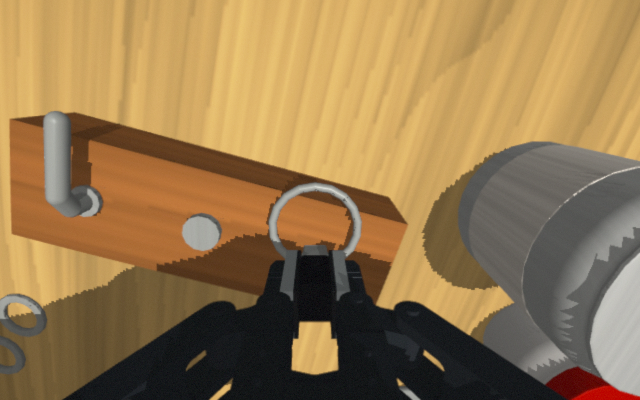

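Call:
{"op": "carry_out", "data": {
  "plan": [
    [[-0.004,0,0],0,5],
    [[-0.008,0,0],0,5],
    [[-0.012,0,0],0,5],
    [[-0.016,0,0],0,5],
    [[-0.02,0,0],0,5],
    [[-0.022,0,0],0,5],
    [[-0.025,0,0],0,5],
    [[-0.02,0,0],0,5],
    [[-0.013,0,0],0,5]
  ]
}}

```text
clock: 7.32
tool_pos: [0.5824, 0.3151, 0.2001]
eef_rot: [1.037, 1.31, -1.033]
wrist_force: [0.6, 0.1, -1.4]
grip_width: 0.0129
```

Run:
```python
from h import *
o=robot.get_obs(); print(o['clock'],o['tool_pos'],yaw(o['eef_rot']),o['wrist_force'],o['torque'],o['grip_width'])
ci,im,d=shot('wrist','w5'); P=cloud(ci,d)
z=o['tool_pos'][2]
m=(P[...,2]>z-.02)&(P[...,2]<z+.03); m[:, :255]=0;m[:,375:]=0;m[:170]=0;m[255:]=0
Q=P[m]; ax=R.from_rotvec(o['eef_rot']).as_matrix(); q=(Q-o['tool_pos'])@ax
print(len(q),q.min(0),q.max(0)) 
far=q[q[:,2]<-.01]; A=np.c_[far[:,1:],np.ones(len(far))]; print('ring plane x=a y+b z+c',np.linalg.lstsq(A,far[:,0],rcond=None)[0])
gen(o['tool_pos'],yaw(o['eef_rot']),[.4577,.0145,.2],.117,9,5,3)
```

```text
7.325 [0.5824 0.3151 0.2001] 0.2340506249413393 [ 0.6428  0.0546 -1.4497] [-0.0286  0.0439 -0.0146] 0.012897454186221964
1975 [-0.0094 -0.0228 -0.041 ] [ 0.02    0.0224 -0.0003]
ring plane x=a y+b z+c [-0.0017 -0.1587 -0.0005]
[[[0.0,-0.021,0.029],np.float64(0.013),5],[[0.0,-0.021,0.03],np.float64(0.013),5],[[0.0,-0.021,0.03],np.float64(0.013),5],[[0.0,-0.02,0.03],np.float64(0.013),5],[[0.0,-0.019,0.03],np.float64(0.013),5],[[0.0,-0.02,0.031],np.float64(0.013),5],[[0.0,-0.018,0.03],np.float64(0.013),5],[[0.0,-0.019,0.032],np.float64(0.013),5],[[0.0,-0.018,0.031],np.float64(0.013),5]]
end [0.4577 0.0144 0.2001] 0.1170506249413392 0.03615550782947342
```

View pics/w5.png

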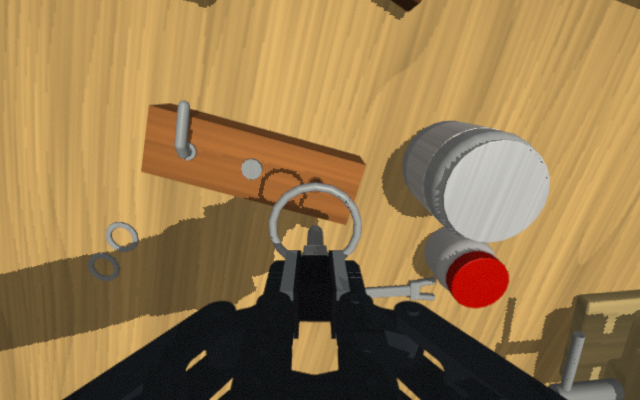

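Run:
```python
from h import *
o=robot.get_obs(); ax=R.from_rotvec(o['eef_rot']).as_matrix()
def ring(f,tp,lo,hi,box):
    ci,im,d=load(f); P=cloud(ci,d); m=(P[...,2]>tp[2]+lo)&(P[...,2]<tp[2]+hi)
    b=np.zeros_like(m); b[box[1]:box[3],box[0]:box[2]]=1; m&=b
    q=(P[m]-tp)@ax
    r=np.hypot(q[:,1],q[:,2]+.02)
    s=(q[:,2]<-.012)
    A=np.c_[q[s][:,1:],np.ones(s.sum())]; c,_,_,_=np.linalg.lstsq(A,q[s][:,0],rcond=None); e=q[s][:,0]-A@c
    k=np.abs(e)<.004; c=np.linalg.lstsq(A[k],q[s][k,0],rcond=None)[0]
    print(f,m.sum(),c,'ext',q.min(0),q.max(0))
ring('w2',np.array([.5823,.315,.0583]),-.0095,.0,(285,125,350,180))
ring('w4',np.array([.5823,.315,.0583]),-.0095,.0,(260,170,370,250))
ring('w5',o['tool_pos'],-.02,.0,(260,170,370,250))
ci,im,d=load('w5')
print((d[222:250:2,306:326]*1000).astype(int))
P=cloud(ci,d); q=((P-o['tool_pos'])@ax)
for v in range(222,252,2): print(v,q[v,315],im[v,315])
cv2.imwrite('pics/w5c.png',cv2.resize(im[175:265,260:370],None,fx=7,fy=6,interpolation=cv2.INTER_CUBIC))
```

```text
w2 591 [0.009  0.0021 0.0049] ext [ 0.002  -0.0217 -0.0409] [0.0094 0.0232 0.0022]
w4 1577 [ 0.0016 -0.0032  0.0047] ext [ 0.0026 -0.0228 -0.0411] [ 0.0095  0.0224 -0.0049]
w5 1618 [-0.0023  0.0003  0.0061] ext [ 0.0038 -0.0232 -0.0409] [ 0.0198  0.022  -0.0026]
[[369 369 369 367 370 370 370 369 368 369 371 369 369 367 370 370 368 369
  370 369]
 [371 371 369 371 370 370 369 368 369 370 370 371 369 369 370 370 370 369
  370 370]
 [372 370 369 370 370 203 202 202 201 200 201 202 203 203 370 371 371 371
  371 371]
 [371 373 372 203 202 201   0 201 199 199 198 198 200 200 202 203 371 371
  372 372]
 [373 371 203 201 199 197 196 196 196 195 196 195 197 198 199 200 203 372
  371 373]
 [373 374 199 199 195 194 194 194 192 191 194 194 194 195 197 199 200 373
  373 374]
 [374 374 196 194 194 193 191 189 190 191 191 191 192 192 192 194 197 373
  373 374]
 [374 376 192 192 190 188 188 188 187 189 188 188 188 189 190 192 194 375
  375 374]
 [375 197 190 189 188 186 186 185 185 186 186 185 187 187 188 189 190 374
  376 376]
 [376 192 187 186 184 184 184 183 183 182 185 183 183 185 186 187 188 19
[... 274 characters left out ...]
166 166 166 165 167 166 165 165 166 166   0 165 165 166 167 166 167
  166 167]]
222 [ 0.2014 -0.0004  0.059 ] [ 55  94 116]
224 [ 0.2014 -0.0004  0.0614] [ 57  88 106]
226 [ 0.0439 -0.0005 -0.0029] [76 79 77]
228 [ 0.0428 -0.0005 -0.0021] [74 79 77]
230 [ 0.0388 -0.0005 -0.0025] [75 78 77]
232 [ 0.0342 -0.0005 -0.0033] [67 68 69]
234 [ 0.0336 -0.0005 -0.0022] [67 68 67]
236 [ 0.0314 -0.0005 -0.002 ] [66 68 67]
238 [ 0.0284 -0.0005 -0.0021] [64 66 66]
240 [ 0.0244 -0.0005 -0.0028] [66 69 68]
242 [ 0.0229 -0.0005 -0.0023] [64 67 65]
244 [ 0.0204 -0.0005 -0.0023] [69 71 70]
246 [ 0.0117 -0.0005 -0.0054] [73 76 73]
248 [ 0.0086 -0.0005 -0.0059] [74 75 75]
250 [ 0.0064 -0.0005 -0.0058] [75 80 76]
```

View pics/w5c.png

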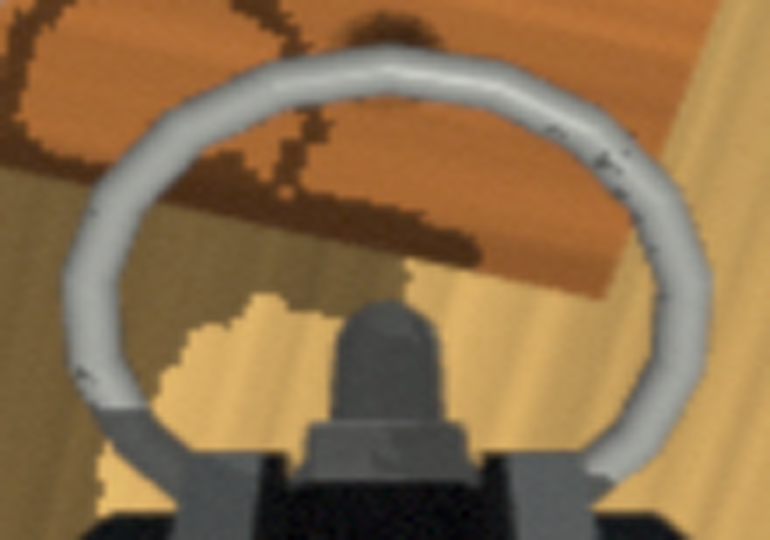

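Run:
```python
from h import *
gen([.5824,.3151,.2001],.234,[.4579,.0158,.19],.117,9,5,3)
```

```text
[[[0.001,-0.021,0.029],0.013,5],[[0.001,-0.021,0.03],0.013,5],[[0.001,-0.02,0.029],0.013,5],[[0.001,-0.02,0.03],0.013,5],[[0.002,-0.02,0.03],0.013,5],[[0.001,-0.019,0.031],0.013,5],[[0.001,-0.019,0.031],0.013,5],[[0.001,-0.018,0.031],0.013,5],[[0.001,-0.019,0.031],0.013,5]]
end [0.4575 0.0154 0.1901] 0.11699999999999992 0.03603543352224034
```

Call:
{"op": "carry_out", "data": {
  "plan": [
    [[0.001,-0.021,0.029],0.013,5],
    [[0.001,-0.021,0.03],0.013,5],
    [[0.001,-0.02,0.029],0.013,5],
    [[0.001,-0.02,0.03],0.013,5],
    [[0.002,-0.02,0.03],0.013,5],
    [[0.001,-0.019,0.031],0.013,5],
    [[0.001,-0.019,0.031],0.013,5],
    [[0.001,-0.018,0.031],0.013,5],
    [[0.001,-0.019,0.031],0.013,5]
  ]
}}

```text
clock: 8.5
tool_pos: [0.4563, 0.0142, 0.1876]
eef_rot: [1.123, 1.262, -1.123]
wrist_force: [0.6, -0.7, -1.3]
grip_width: 0.0129
```

Call:
{"op": "carry_out", "data": {
  "plan": [
    [[0,0,0],0,5],
    [[0,0,0],0,5],
    [[0,0,0],0,5],
    [[0,0,0],0,5]
  ]
}}

```text
clock: 9.0
tool_pos: [0.4574, 0.0158, 0.1876]
eef_rot: [1.122, 1.263, -1.122]
wrist_force: [-0.3, -0.5, -1.9]
grip_width: 0.0131
```

Run:
```python
from h import *
o=robot.get_obs(); print(o['clock'],o['tool_pos'],yaw(o['eef_rot']),o['wrist_force'],o['torque'],o['grip_width'],o['qvel'])
ci,im,d=shot('wrist','w6')
cv2.imwrite('pics/w6c.png',cv2.resize(im[165:265,260:370],None,fx=7,fy=6,interpolation=cv2.INTER_CUBIC))
```

```text
9.0 [0.4574 0.0158 0.1876] 0.11824035147495111 [-0.2724 -0.4673 -1.8851] [-0.0259  0.0133  0.0134] 0.0131175236376972 [-0.0042 -0.0002 -0.0016 -0.0009 -0.0004 -0.0008]
```

View pics/w6c.png

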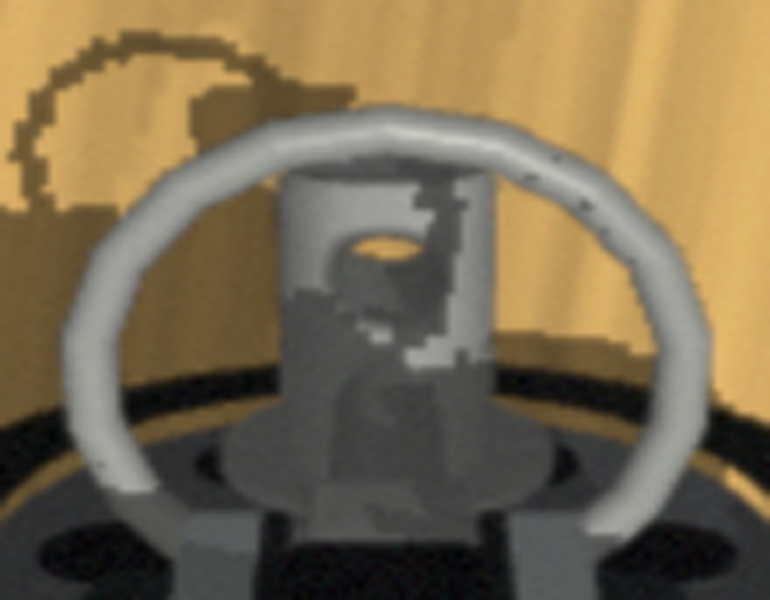

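Run:
```python
from h import *
o=robot.get_obs(); ax=R.from_rotvec(o['eef_rot']).as_matrix(); tp=o['tool_pos']
ci,im,d=load('w6'); P=cloud(ci,d)
h=ray(ci,314.9,211.2,.103); print('hole',h,(h-tp)@ax)
print((P[200:240,305:326,2]*1000).astype(int))
q=(P-tp)@ax
for v in range(228,256,3): print(v,q[v,313:318].mean(0))
for z in(.147,.13,.11): print(z)
# shank surface: fit circle in y,z
m=(q[...,0]>.016)&(q[...,0]<.044)&(abs(q[...,1])<.007)&(abs(q[...,2])<.009); m[:225]=0
Q=q[m]; 
from scipy.optimize import least_squares
def f(p):
    y=p[0]+p[2]*(Q[:,0]-.03); z=p[1]+p[3]*(Q[:,0]-.03); return np.hypot(Q[:,1]-y,Q[:,2]-z)-.00475
r=least_squares(f,[0,0,0,0],loss='soft_l1',f_scale=.001); print(len(Q),r.x)
```

```text
hole [0.4577 0.0129 0.103 ] [0.0846 0.0001 0.0029]
[[101 102 102 102 102 103 102 102 103 103 103 102 102 103 103 102 103 102
  102 101 100]
 [101 103 101 102 102 102 103 103 103 103 102 102 103 102 103 103 102 103
  103 101 102]
 [101 101 102 103 102 103 102 103 104 104 102 103 101 103 102 102 102 102
  101 102 100]
 [102 102 101 102 103 103 103 102 102 102 102 102 103 103 102 101 103 103
  102 102 101]
 [102 101 102 103 102 103 104 103 102 102 102 102 102 102 102 103 103 102
  102 101 101]
 [102 101 101 102 103 103 103   0   0   0   1   0   0   1 103 103 102 102
  102 101 102]
 [102 102 101 103 102   0   0   0   0   0   0   0  -1   0   0  81 104 101
  102 102 101]
 [101 102 102 102  85  81  80   0   1   0   0   0   0   0  82  82 102 102
  101 102 101]
 [101 100 102 103  87  85  84  83  81  81  81  81  82  82  84  86  89 102
  101 100 102]
 [101 102 102  93  89  86  85  85  82  83  82  83  84  85  84  88  90  95
  102 102 101]
 [101 101 101  94  91  88 330  85  86  86  86  85  85  87  88  90  91  97
  101 101 102]
 [101 103 101  97  94  92  89  88  90  87  87  89  88 330  90  92  94 
[... 2161 characters left out ...]
102 101 153 154 155 156 156 157 158 158 158 157 157 158 155 154 152
  102 103 100]
 [101 101 151 155 155 157 158 158 159 159 160 158 158 158 159 157 156 154
  101 102 100]
 [100 101 151 155 157 158 159 160 159 161 162 160 159 160 160 159 157 157
  102 101 101]
 [101 102 154 158 159 160 160 161 161 163 163 161 162 330 161 160 158 158
  152 102 100]]
228 [ 0.0414  0.     -0.0022]
231 [ 0.0367  0.     -0.0023]
234 [ 0.0319  0.     -0.0026]
237 [ 0.0285  0.     -0.0023]
240 [ 0.0243  0.     -0.0024]
243 [ 0.0204  0.     -0.0024]
246 [ 0.0098 -0.     -0.0059]
249 [ 0.0066 -0.     -0.0058]
252 [ 0.0032 -0.     -0.0058]
255 [-0.0017 -0.     -0.0068]
0.147
0.13
0.11
268 [0.     0.0023 0.0018 0.0008]
```

Call:
{"op": "carry_out", "data": {
  "plan": [
    [[0.005,0,0.0006],0,5],
    [[0.007,0,0],0,5],
    [[0.006,0,0],0,5],
    [[0.004,0,0],0,5],
    [[0.003,0,0],0,5],
    [[0.002,0,0],0,5],
    [[0.001,0,0],0,5],
    [[0,0,0],0,5],
    [[0,0,0],0,5]
  ]
}}

```text
clock: 10.18
tool_pos: [0.4573, 0.0146, 0.1599]
eef_rot: [1.123, 1.262, -1.122]
wrist_force: [0.1, 0.3, -0.6]
grip_width: 0.0132
```

Run:
```python
from h import *
o=robot.get_obs(); ax=R.from_rotvec(o['eef_rot']).as_matrix(); tp=o['tool_pos']
print(o['clock'],tp,yaw(o['eef_rot']),o['wrist_force'],o['torque'])
ci,im,d=shot('wrist','w7'); P=cloud(ci,d)
q=(P-tp)@ax
m=(q[...,0]>.016)&(q[...,0]<.044)&(abs(q[...,1])<.007)&(abs(q[...,2])<.009); m[:225]=0
Q=q[m]
from scipy.optimize import least_squares
def f(p):
    y=p[0]+p[2]*(Q[:,0]-.03); z=p[1]+p[3]*(Q[:,0]-.03); return np.hypot(Q[:,1]-y,Q[:,2]-z)-.00475
print(least_squares(f,[0,0,0,0],loss='soft_l1',f_scale=.001).x)
cv2.imwrite('pics/w7c.png',cv2.resize(im[165:265,260:370],None,fx=7,fy=6,interpolation=cv2.INTER_CUBIC))
```

```text
10.175 [0.4573 0.0146 0.1599] 0.11701523170758955 [ 0.1422  0.2867 -0.5993] [ 0.0301  0.0061 -0.0237]
[-0.0001  0.0023  0.0031  0.0031]
```

View pics/w7c.png

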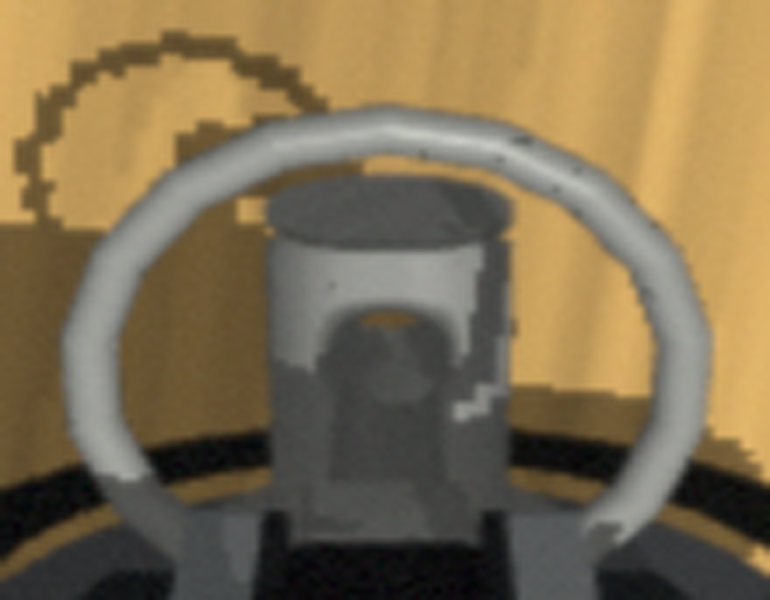

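Run:
```python
from h import *
o=robot.get_obs(); ax=R.from_rotvec(o['eef_rot']).as_matrix(); tp=o['tool_pos']; print(tp)
ci,im,d=load('w7'); P=cloud(ci,d)
f=lambda x,y:(260+x/7-.43,165+y/6-.43)
for p,k in [((388,304),.0055),((388,246),.014)]:
    h=ray(ci,*f(*p),.1025); q=(h-tp)@ax; print(p,q,'hole z',q[2]+k)
for p in [(322,345),(455,345),(268,300),(508,300)]:
    print(p,(ray(ci,*f(*p),.1025)-tp)@ax)
print((P[206:226,314,2]*1000).round(1), ((P[206:226,314]-tp)@ax)[:,2]*1000)
```

```text
[0.4573 0.0146 0.1599]
(388, 304) [ 0.0574  0.     -0.0043] hole z 0.0012134532714115943
(388, 246) [ 0.0574  0.     -0.011 ] hole z 0.003045632132916202
(322, 345) [ 0.0574 -0.0062  0.0005]
(455, 345) [0.0574 0.0063 0.0005]
(268, 300) [ 0.0574 -0.0111 -0.0048]
(508, 300) [ 0.0574  0.0112 -0.0047]
[102.8 103.1 101.9 103.1 102.7 102.8 101.8 103.  101.5 102.8 103.9  -0.1
  -0.7  79.9  81.9  83.3  85.5  87.5  89.7 114.9] [-10.759  -10.1812  -9.0858  -8.8346  -7.979   -7.3513  -6.2763  -6.0381
  -4.7835  -4.5529  -4.3026  37.1137  38.4049   7.371    7.3435   7.5448
   7.4208   7.367    7.2063  -2.6028]
```

Call:
{"op": "carry_out", "data": {
  "plan": [
    [[0.001,0,-0.0006],0,5],
    [[0.001,0,0],0,5],
    [[0.001,0,0],0,5],
    [[0.001,0,0],0,5],
    [[0.001,0,0],0,5],
    [[0.001,0,0],0,5],
    [[0.001,0,0],0,5],
    [[0.001,0,0],0,5]
  ]
}}

```text
clock: 11.22
tool_pos: [0.4571, 0.0152, 0.1517]
eef_rot: [1.123, 1.262, -1.123]
wrist_force: [-0.2, 0.3, -1.2]
grip_width: 0.0131
```

Call:
{"op": "carry_out", "data": {
  "plan": [
    [[0.001,0,0],0,5],
    [[0.001,0,0],0,5]
  ]
}}

```text
clock: 11.48
tool_pos: [0.4571, 0.0152, 0.1497]
eef_rot: [1.123, 1.262, -1.123]
wrist_force: [-0.3, -0.4, -1.1]
grip_width: 0.0132
```

Call:
{"op": "carry_out", "data": {
  "plan": [
    [[0.001,0,0],0,5],
    [[0.001,0,0],0,5]
  ]
}}

```text
clock: 11.72
tool_pos: [0.4571, 0.0152, 0.1477]
eef_rot: [1.123, 1.262, -1.123]
wrist_force: [0.2, -0.0, -1.9]
grip_width: 0.0131
```

Call:
{"op": "carry_out", "data": {
  "plan": [
    [[0.0015,0,0],0,5],
    [[0.002,0,0],0,5],
    [[0.002,0,0],0,5],
    [[0.002,0,0],0,5]
  ]
}}

```text
clock: 12.22
tool_pos: [0.4571, 0.0152, 0.1401]
eef_rot: [1.123, 1.262, -1.123]
wrist_force: [0.3, 0.1, -1.3]
grip_width: 0.0133
```

Call:
{"op": "carry_out", "data": {
  "plan": [
    [[0.003,0,0],0,5],
    [[0.003,0,0],0,5],
    [[0.003,0,0],0,5],
    [[0.003,0,0],0,5]
  ]
}}

```text
clock: 12.72
tool_pos: [0.4571, 0.0152, 0.1281]
eef_rot: [1.123, 1.262, -1.123]
wrist_force: [-0.4, -0.2, -2.4]
grip_width: 0.0128
```

Call:
{"op": "carry_out", "data": {
  "plan": [
    [[0.002,0,0],0,5],
    [[0.002,0,0],0,5],
    [[0.002,0,0],0,5],
    [[0.001,0,0],0,5],
    [[0.001,0,0],0,5]
  ]
}}

```text
clock: 13.35
tool_pos: [0.4571, 0.0152, 0.1203]
eef_rot: [1.123, 1.262, -1.122]
wrist_force: [0.0, -0.4, -1.8]
grip_width: 0.0134
```

Call:
{"op": "carry_out", "data": {
  "plan": [
    [[0.001,0,0],0,5],
    [[0.001,0,0],0,5],
    [[0.001,0,0],0,5],
    [[0.001,0,0],0,5]
  ]
}}

```text
clock: 13.85
tool_pos: [0.4571, 0.0152, 0.1162]
eef_rot: [1.123, 1.262, -1.123]
wrist_force: [0.2, -0.4, -1.2]
grip_width: 0.0134
```

Call:
{"op": "carry_out", "data": {
  "plan": [
    [[0.0005,0,0],0,5],
    [[0.0005,0,0],0,5],
    [[0,0,0],0,5]
  ]
}}

```text
clock: 14.22
tool_pos: [0.4571, 0.0152, 0.1153]
eef_rot: [1.123, 1.262, -1.123]
wrist_force: [0.5, -0.6, -1.0]
grip_width: 0.013
```

Call:
{"op": "carry_out", "data": {
  "plan": [
    [[0.0005,0,0],0,5],
    [[0,0,0],0,5]
  ]
}}

```text
clock: 14.48
tool_pos: [0.4571, 0.0152, 0.1152]
eef_rot: [1.123, 1.262, -1.122]
wrist_force: [-2.0, 0.2, 3.9]
grip_width: 0.013
```

Call:
{"op": "carry_out", "data": {
  "plan": [
    [[0.0004,0,0],0,5],
    [[0,0,0],0,5]
  ]
}}

```text
clock: 14.72
tool_pos: [0.4572, 0.0152, 0.1152]
eef_rot: [1.123, 1.262, -1.122]
wrist_force: [-3.3, -0.7, 6.8]
grip_width: 0.0132
```

Run:
```python
from h import *
o=robot.get_obs(); ax=R.from_rotvec(o['eef_rot']).as_matrix(); tp=o['tool_pos']; print(o['clock'],tp,yaw(o['eef_rot']),o['wrist_force'])
ci,im,d=shot('wrist','w8'); P=cloud(ci,d); q=(P-tp)@ax
m=np.zeros(d.shape,bool); m[165:255,255:375]=1; m&=(q[...,0]>-.005)&(q[...,0]<.012)&(q[...,2]<-.01)
Q=q[m]; print(m.sum(),Q.min(0),Q.max(0),'ring world z',(P[m][:,2]).mean())
A=np.c_[Q[:,1:],np.ones(len(Q))]; print(np.linalg.lstsq(A,Q[:,0],rcond=None)[0])
cv2.imwrite('pics/w8c.png',cv2.resize(im[165:265,250:380],None,fx=6,fy=6,interpolation=cv2.INTER_CUBIC))
```

```text
14.725 [0.4572 0.0152 0.1152] 0.1169820203185717 [-3.2619 -0.6576  6.7785]
1444 [-0.0049 -0.023  -0.0409] [ 0.012   0.0223 -0.01  ] ring world z 0.11056754625189351
[-0.0028 -0.0184  0.0041]
```

View pics/w8c.png

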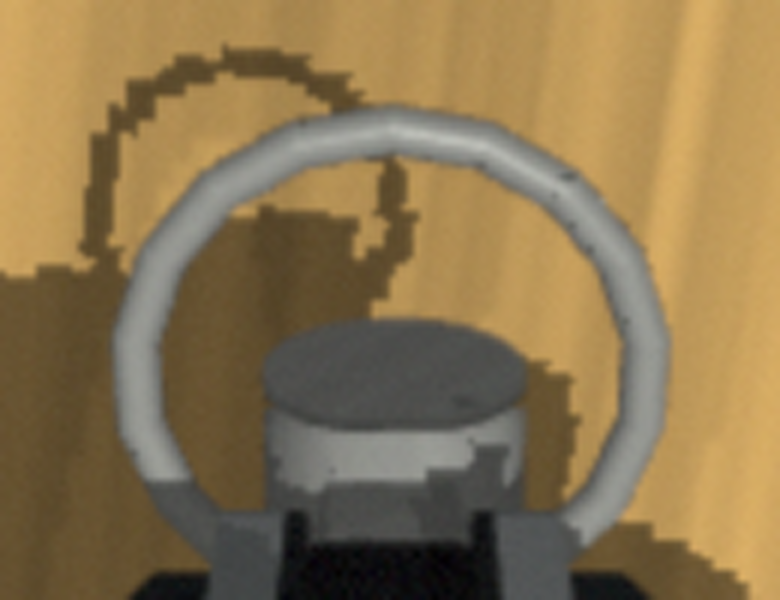

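Call:
{"op": "carry_out", "data": {
  "plan": [
    [[-0.0005,0,0],0,20],
    [[0,0,0],0,30],
    [[0,0,0],0,40],
    [[0,0,0],0,40],
    [[0,0,0],0,40],
    [[0,0,0],0,40]
  ]
}}

```text
clock: 15.52
tool_pos: [0.4571, 0.0152, 0.1149]
eef_rot: [1.123, 1.262, -1.123]
wrist_force: [0.2, -0.2, 0.3]
grip_width: 0.0344
```

Call:
{"op": "carry_out", "data": {
  "plan": [
    [[-0.005,0,0],0,40],
    [[-0.01,0,0],0,40],
    [[-0.015,0,0],0,40],
    [[-0.015,0,0],0,40],
    [[-0.005,0,-0.01],0,20],
    [[0,0,-0.015],0,0],
    [[0,0,-0.011],0,0],
    [[0,0,0],0,0],
    [[0,0,0],0,0]
  ]
}}

```text
clock: 16.65
tool_pos: [0.4527, 0.0511, 0.1646]
eef_rot: [1.122, 1.263, -1.123]
wrist_force: [0.1, 0.2, 0.0]
grip_width: -0.0001
```

Run:
```python
from h import *
o=robot.get_obs(); ax=R.from_rotvec(o['eef_rot']).as_matrix(); tp=o['tool_pos']; print(o['clock'],tp,yaw(o['eef_rot']),o['wrist_force'],o['grip_width'])
ci,im,d=shot('wrist','w9'); P=cloud(ci,d)
```

```text
16.65 [0.4527 0.0511 0.1646] 0.11759617886783245 [0.0508 0.2045 0.0359] -5.9855401448570576e-05
```

View pics/w9.png

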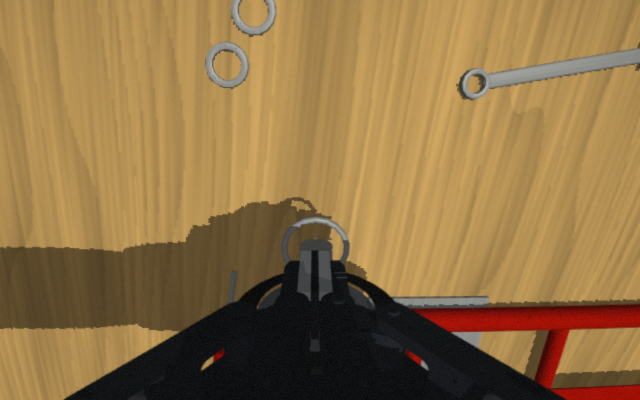

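Run:
```python
from h import *
o=robot.get_obs(); ax=R.from_rotvec(o['eef_rot']).as_matrix(); tp=o['tool_pos']
ci,im,d=load('w9'); P=cloud(ci,d); q=(P-tp)@ax
m=np.zeros(d.shape,bool); m[205:255,275:357]=1; m&=(P[...,2]>.103)&(P[...,2]<.116); m[228:,300:335]=0
print(m.sum(),q[m].min(0),q[m].max(0),P[m][:,2].mean())
Q=P[m]; A=np.c_[q[m][:,1:],np.ones(m.sum())]; print(np.linalg.lstsq(A,Q[:,2],rcond=None)[0])
```

```text
661 [ 0.052  -0.0227 -0.005 ] [0.0568 0.0227 0.0226] 0.11056391760553644
[-0.0006  0.0027  0.1105]
```

Call:
{"op": "carry_out", "data": {
  "plan": [
    [[0.006,0,0],0,0],
    [[0.012,0,0],0,0],
    [[0.012,0,0],0,0],
    [[0.01,0,0],0,0],
    [[0.006,0,0],0,0],
    [[0.002,0,0],0,0],
    [[0.002,0,0],0,0],
    [[0.002,0,0],0,0]
  ]
}}

```text
clock: 17.7
tool_pos: [0.4532, 0.051, 0.1131]
eef_rot: [1.123, 1.262, -1.122]
wrist_force: [0.8, 0.2, 0.4]
grip_width: -0.0
```

Call:
{"op": "carry_out", "data": {
  "plan": [
    [[0.002,0,0],0,0],
    [[0.002,0,0],0,0],
    [[0.002,0,0],0,0]
  ]
}}

```text
clock: 18.08
tool_pos: [0.4533, 0.0511, 0.1072]
eef_rot: [1.123, 1.262, -1.122]
wrist_force: [0.3, -0.1, 2.9]
grip_width: -0.0001
```

Call:
{"op": "carry_out", "data": {
  "plan": [
    [[0.002,0,0],0,0],
    [[0.002,0,0],0,0],
    [[0.002,0,0],0,0]
  ]
}}

```text
clock: 18.45
tool_pos: [0.453, 0.0506, 0.1008]
eef_rot: [1.122, 1.261, -1.123]
wrist_force: [0.0, -1.5, 2.5]
grip_width: -0.0003
```

Call:
{"op": "carry_out", "data": {
  "plan": [
    [[0.002,0,0],0,0],
    [[0.002,0,0],0,0],
    [[0.002,0,0],0,0]
  ]
}}

```text
clock: 18.82
tool_pos: [0.4529, 0.0508, 0.0947]
eef_rot: [1.122, 1.262, -1.123]
wrist_force: [0.2, -1.3, 3.3]
grip_width: -0.0002
```

Call:
{"op": "carry_out", "data": {
  "plan": [
    [[0.002,0,0],0,0],
    [[0.002,0,0],0,0],
    [[0.002,0,0],0,0]
  ]
}}

```text
clock: 19.2
tool_pos: [0.4528, 0.051, 0.0887]
eef_rot: [1.123, 1.262, -1.123]
wrist_force: [-0.2, -1.0, 2.0]
grip_width: -0.0001
```

Call:
{"op": "carry_out", "data": {
  "plan": [
    [[0.002,0,0],0,0],
    [[0.002,0,0],0,0],
    [[0.002,0,0],0,0]
  ]
}}

```text
clock: 19.58
tool_pos: [0.4526, 0.0512, 0.0825]
eef_rot: [1.123, 1.263, -1.123]
wrist_force: [-0.0, -0.6, -0.6]
grip_width: 0.0002
```

Run:
```python
from h import *
o=robot.get_obs(); tp=o['tool_pos']; print(o['clock'],tp,yaw(o['eef_rot']),o['wrist_force'],o['torque'])
ci,im,d=shot('wrist','w10')
```

```text
19.575 [0.4526 0.0512 0.0825] 0.11717198044949012 [-0.0411 -0.5987 -0.6337] [-0.0422  0.0454 -0.0026]
```

View pics/w10.png

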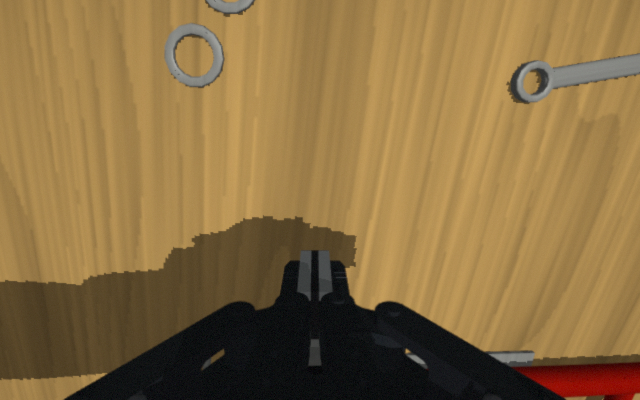

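Call:
{"op": "carry_out", "data": {
  "plan": [
    [[0.002,0,0],0,0],
    [[0.002,0,0],0,0],
    [[-0.005,0,-0.003],0,0],
    [[-0.015,0,-0.01],0,0],
    [[-0.025,0,-0.015],0,0],
    [[-0.03,0,-0.02],0,0],
    [[-0.03,0,-0.02],0,0],
    [[-0.015,0,-0.01],0,0],
    [[0,0,0],0,0],
    [[0,0,0],0,0]
  ]
}}

```text
clock: 20.88
tool_pos: [0.4434, 0.128, 0.1979]
eef_rot: [1.122, 1.263, -1.124]
wrist_force: [-1.0, -1.0, 0.8]
grip_width: -0.0002
```

Run:
```python
from h import *
o=robot.get_obs(); tp=o['tool_pos']; print(o['clock'],tp,o['wrist_force'])
ci,im,d=shot('wrist','w11'); ci2,im2,d2=shot('scene','s11'); ci3,im3,d3=shot('top','t11')
P=cloud(ci3,d3)
a=cv2.resize(im[200:400,220:420],(400,400),interpolation=cv2.INTER_CUBIC)
b=cv2.resize(im2[140:210,230:300],(400,400),interpolation=cv2.INTER_CUBIC)
cv2.imwrite('pics/c11.png',np.hstack([a,b]))
c=cv2.resize(im3[200:280,370:450],(400,400),interpolation=cv2.INTER_CUBIC); cv2.imwrite('pics/d11.png',c)
```

```text
20.875 [0.4434 0.128  0.1979] [-1.05   -1.046   0.7952]
```

View pics/w11.png

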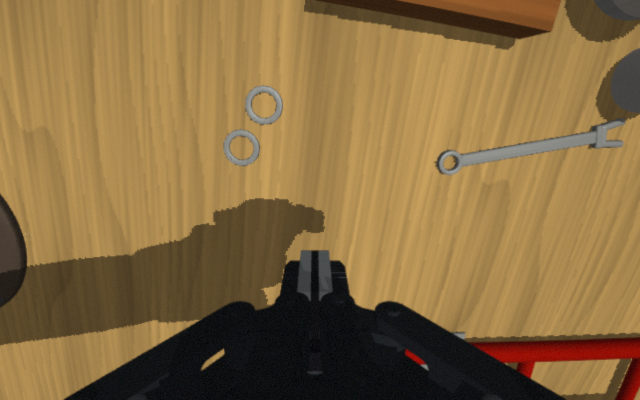

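View pics/c11.png

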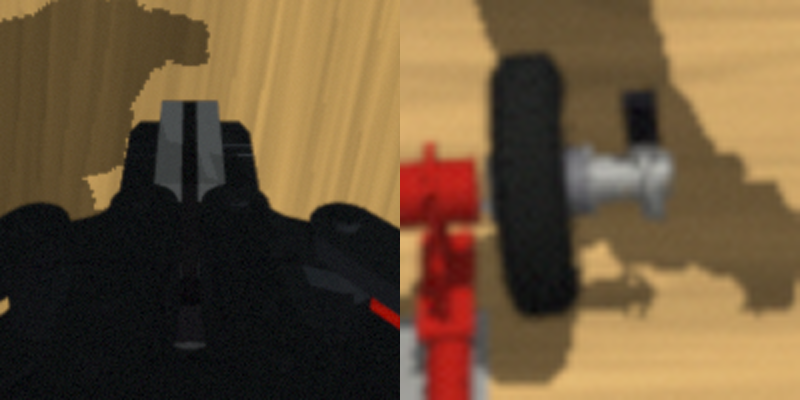

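View pics/d11.png

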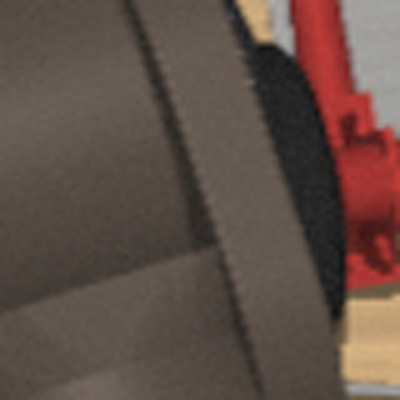

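Call:
{"op": "carry_out", "data": {
  "plan": [
    [[-0.025,0,0.005],0,20],
    [[-0.025,0,0.02],0,40],
    [[0,0,0.025],0,60],
    [[0,0,0.02],0,60],
    [[0,0,0],0,60],
    [[0,0,0],0,60]
  ]
}}

```text
clock: 21.78
tool_pos: [0.4518, 0.0589, 0.2485]
eef_rot: [1.123, 1.263, -1.124]
wrist_force: [0.7, -0.8, -0.7]
grip_width: 0.0513
```

Run:
```python
from h import *
o=robot.get_obs(); tp=o['tool_pos']; ax=R.from_rotvec(o['eef_rot']).as_matrix(); print(o['clock'],tp,o['wrist_force'],o['grip_width'])
ci,im,d=shot('wrist','w12'); P=cloud(ci,d)
cv2.imwrite('pics/w12c.png',cv2.resize(im[150:290,240:390],None,fx=5,fy=4,interpolation=cv2.INTER_CUBIC))
m=(P[...,2]>.06)&(P[...,2]<.18); m[:, :280]=0;m[:,350:]=0;m[250:]=0
Q=P[m]; t=Q[:,2]>.137; print('grip top',np.median(Q[t],0),t.sum())
```

```text
21.775 [0.4518 0.0589 0.2485] [ 0.6837 -0.8371 -0.7133] 0.051316603738239826
grip top [0.4565 0.0194 0.1426] 186
```

View pics/w12c.png

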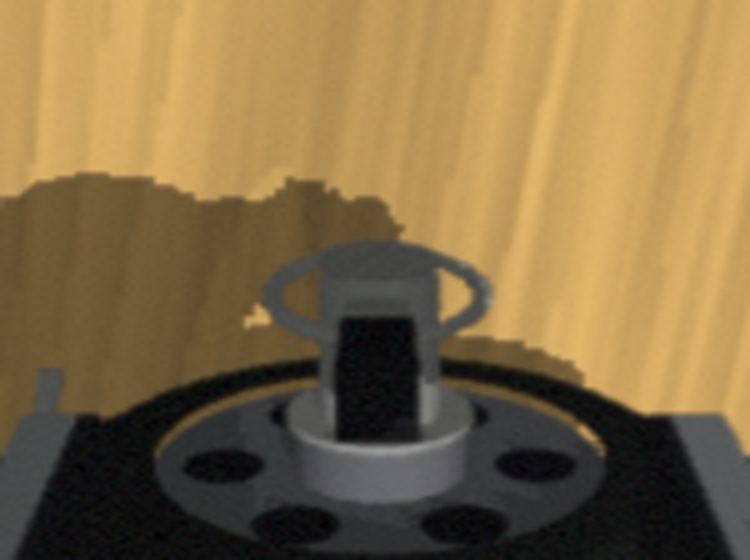

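Run:
```python
from h import *
ci,im,d=load('w12'); P=cloud(ci,d)
a=np.array([-.1167,.9932]); n=np.array([.9932,.1167]); h=np.array([.4577,.0131])
m=np.zeros(d.shape,bool); m[205:240,288:345]=1; m&=(P[...,2]>.05)&(P[...,2]<.125)
Q=P[m]; s=(Q[:,:2]-h)@a; x=(Q[:,:2]-h)@n
k=np.abs(x)>.0135
A=np.c_[s[k],np.ones(k.sum())]
for i in np.argsort(Q[k][:,2])[::4]: print(np.r_[x[k][i],s[k][i],Q[k][i,2]]*1000)
# predicted positions for shut
ang=1.42; th=np.linspace(0,2*np.pi,40)
pts=[]
for t in th:
    r=20+21*np.cos(t); xx=21*np.sin(t); p=h+n*xx/1000+a*(r*np.cos(ang))/1000; pts.append([*p,.109-r*np.sin(ang)/1000])
uv=proj(ci,pts); v=im.copy()
for u in uv: cv2.circle(v,(int(round(u[0])),int(round(u[1]))),0,(0,255,0),-1)
cv2.imwrite('pics/w12p.png',cv2.resize(v[190:260,270:360],None,fx=8,fy=8,interpolation=cv2.INTER_NEAREST))
```

```text
[-13.9264   6.8775  71.2408]
[-15.8637   7.0073  74.4934]
[14.9312  6.4356 75.9274]
[-14.7922   4.4802  76.4945]
[13.8863  4.6513 76.9834]
[-17.7844   6.0441  77.6912]
[14.8506  4.1454 78.4883]
[17.8563  6.4321 78.7574]
[-15.6874   5.5428  79.2096]
[-17.7117   5.6053  79.3668]
[-17.6584   5.0353  80.6863]
[19.7566  6.2533 81.0927]
[16.6744  6.6121 82.0026]
[19.6125  6.1521 83.5841]
[-18.5316   3.1507  84.1095]
[17.5746  5.4087 84.4202]
[-19.4308   4.7915  85.5024]
[-19.3599   4.3198  86.994 ]
[-22.2907   4.6378  87.7759]
[20.3105  5.0666 88.9068]
[-19.2333   4.2266  89.3915]
[21.2211  4.5651 90.2909]
[18.2432  3.769  90.9325]
[-20.0578   4.3431  92.2614]
[-22.0028   4.4342  92.4807]
[20.0143  4.9362 93.7682]
[18.9587  4.5121 95.2796]
[18.9368  3.7264 95.9109]
[19.8521  4.9745 96.3938]
[-21.7801   2.0723  96.9006]
[-20.725    4.4264  97.5157]
[19.7671  3.6493 98.2148]
[-18.7079   3.2106  99.5716]
[ 19.6537   3.4236 100.1348]
[-19.6473   1.5432 100.537 ]
[ 16.7425   2.7727 101.0319]
[-16.6902   3.0652 101.658 ]
[ 15.7286   3.208  102.0417]
[-17.6236   2.3237 102.3382]
[-15.6892   2.5581 102.88  ]
[-16.5968   2.9024 103.6733]
[ 15.6132   3.179  104.3621]
[-17.4904   1.5332 105.2532]
[ 15.5778   1.6515 105.5716]
[-16.5124   0.9042 106.1572]
[-13.6432   3.048  106.3684]
[ 13.654    0.1656 106.8504]
[-14.5597   1.5022 107.5041]
```

View pics/w12p.png

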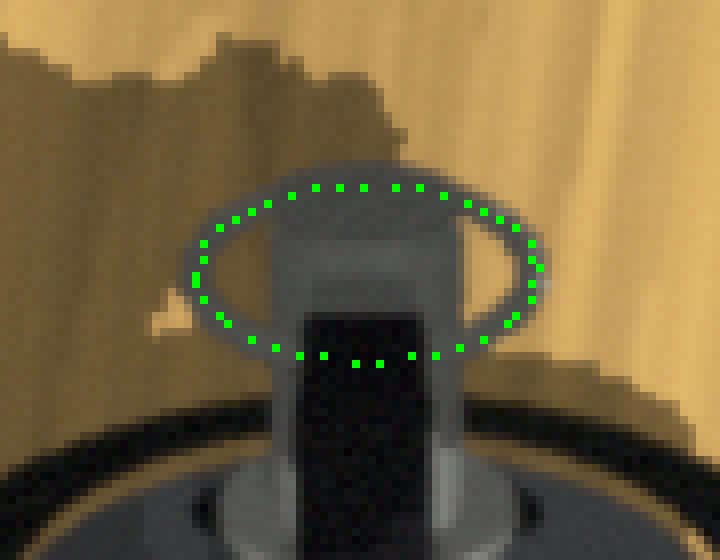

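```bash
python3 -c "
from h import *
print(robot.hand_in()); print(robot.get_obs()['clock'])"
```

```text
the job is handed in; nothing more can be done
None
the job is handed in; nothing more can be done
```

The linch pin is fully home through the axle's cross hole and its loop has snapped shut round the axle. I handed the job in at about 22 s of the 58 s allowed.

- **Pin:** I took it from the rack by its grip and lined it up with the hole using the wrist camera. It went in slowly with no side resistance and met the flat at about 7 N. Its grip top measured 142.6 mm above the counter, against 143 mm expected when home.
- **Loop:** Pressing the loop's far end down took about 3 N, and the force fell to nothing as it snapped over. The measured wire matches the shut position of 1.42 rad, with the bar's end inside the ring.
- **At hand-in:** The gripper was open and about 0.1 m above the pin, touching nothing. The moves did not touch the other pins or anything else on the counter, but I took no final picture of the whole counter to confirm it.
- **Disagreement:** The top camera placed both the pin and the hole 2–4 mm away from where the wrist camera did. I used the wrist camera for both, and the pin going in cleanly bore that out.

No check failed.

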